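# Gauge a mainspring barrel's bore and take it over to the bench caliper

## Robot

A 6-joint arm with a two-finger parallel gripper is mounted at the origin on the work surface. World frame = base frame: x ahead of the robot, y to its left, z up, the work surface at z = 0. Lengths are in mm, angles in rad, forces in N, time in s.
With the tool pointing down it reaches from about 275 to 1000 mm from the base axis. Payload 8.4 kg.
Tool frame: the origin (TCP) lies midway between the tips of the shut fingers; the grasp point (between the pads) lies 19 mm behind it; z points along the fingers, y is the line along which they close (so a half turn about z gives the same grasp; the last joint's range is limited). The gripper opens to 85 mm and grips with 20 to 120 N. Pads are 22 mm wide; open, the fingers measure 114 mm over their backs; the gripper's body (76 mm by 85 mm) begins 54 mm behind the grasp point. The pads swing forward as they close: fully open they stand 13 mm farther back than shut.
Start: joints at [-1.296, 0.353, 1.633, -0, 1.155, -0.002], TCP at [170.798, -601.212, 231.281] pointing down, gripper open.
Joint ranges: [-2.63, 2.63], [-0.92, 2.1], [0.06, 2.66], [-1.3, 4.44], [0, 2.69], [-3.02, 3.02]. Speed limits (rad/s): [2.22, 2.22, 2.79, 3.14, 3.14, 3.14].

## Interface

Orientations are given as [roll, pitch, yaw] about the fixed x, y, z axes, in that order (R = Rz(yaw) Ry(pitch) Rx(roll)).
In Python, from rig import r gives the robot as it stands.
- The arm moves only by the shell command python3 -m inch 'ROWS' [OPENING] [FORCE]. ROWS is JSON, a list that holds one entry, the list of rows, each a list of 6 numbers: the shift along the tool's x, y, z scaled (see below), then the turn, a rotation vector about the tool's x, y, z scaled (see below). In form: [[[tx, ty, tz, wx, wy, wz], ...]]. A call has 1 to 8 rows; each row is the pose to reach, as a shift and turn from the pose commanded when the call began, along the tool's axes at that moment, turning the shorter way round; what a row does not reach only later rows make up. The controller multiplies each number of a shift by 20 cm and each number of a turn by pi rad. A row lasts 1/12 s, in which the tool goes at most 41.7 mm and 7.16 degrees, less where a joint would pass 70% of its speed; a pose out of reach is approached as far as the arm can. A call with a number of a shift or a turn outside -1 to 1 is refused whole. A call with a gripper value outside its range is refused whole. OPENING is the gripper's target within -1 to 1 (fully open at 1, half-way at 0, shut at -1), set as the call begins (- or left out, the last holds). The fingers move at their own pace and stop on an object; FORCE is the grip in N (left out, the last holds). Time passes only in rows, so rows that repeat a pose let the fingers close. It gives the time, the measured TCP pose, the force, the opening and the grip force at its end, in the units of the state.
- r.sense(): the state, without advancing time (a new reading comes with each control period).
- r.grab_frame(name): name is "side" or "top" or "wrist"; returns the picture (480x640x3 uint8, red, green, blue); there is no depth.
- r.camera_info(name): a dict with "K" (3x3 intrinsics, pixels), "rvec" (rotation vector, rad) and "tvec" (3), from world to camera coordinates, as OpenCV has them; the wrist camera has in their place "mount" (4x4, takes a point from camera to tool coordinates, whose origin is the TCP and whose axes are the flange's). Camera axes: x right, y down, z forward; pixel columns grow to the right and rows downward; lengths in mm; the calibration is good to about 2 mm. A picture is of the moment at which its call begins: read the wrist's pose just before it. camera_info takes no time and is no camera call.
- r.sign_off(): hands the job in; it is judged then, once.
The state is a dict: "clock": time; "qpos": joint angles; "qvel": joint speeds; "joint_efforts": joint torques, N m; "eef_pos": TCP position; "tcp_rot": TCP orientation; "contact_force": force on the tool from outside, world axes, zero at the start; "wrist_torque": the same for the moment, N m; "opening": opening from 0.0 (shut) to 1.0 (fully open); "grasp_force": force on a finger pad.
Only numpy, scipy, OpenCV 4.12 (cv2) and the standard library are available. Lean on these libraries where they do the work, as an engineer would, in place of code of your own. Each camera call takes 0.05 s, during which the arm holds its last target. There are 200 camera calls.

## Task

Stand the bore gauge on the floor of the brass mainspring barrel, in the middle, press the red end of its rocker so that its plungers spring out to the wall, then press the dark end to lock them there. Lift the locked gauge out, stand it between the jaws of the bench caliper with its plungers pointing at the two jaws, let go, and gently slide the moving jaw in until the plungers are just held between both jaw faces, then leave everything there. Do not disturb the snuff tin, the two crown wheels or the punch.

Things in the scene. Friction and masses are not known exactly. Their poses are not given: they have to be found in the camera images.
- gauge_grip (a point): Middle of the loose bore gauge's black handle (22 x, 24 y, 54 mm high), 55 mm above its flat foot. x: line of the plungers and rocker; z: up. Below is the steel head, 38 (x) x 34 (y) x 26 mm, foot 44 mm long; on top a brass rocker 48 (x) x 14 (y) mm, its high end 48 mm above this point. Grip across y so the rocker stays free. About 0.3 kg. Starts upright on the bench.
- plunger_a_tip (a point): Round tip (10 mm ball) of the steel plunger on the gauge's +x side, 13 mm above the foot, under the red end. Tip to tip the gauge measures 44 mm drawn in, 70 mm fully out.
- plunger_b_tip (a point): The same on the gauge's -x side. Each plunger is pushed out by a spring of about 1 N and, when locked, holds against about 6 N.
- rocker (a joint): Lock rocker on top of the gauge, rad: 0 locked (red end high), 0.6 plungers free (red end low). It snaps over at about 0.5 both ways and stays where left. Pressing near an end, 20 mm from the pivot, takes 3 to 8 N and 10 mm of travel to a firm stop. The pivot lies 90 mm above the foot. Starts locked, plungers in.
- red_end (a point): Top face of the red disc (14 mm) at the gauge's +x end of the rocker: press down to free the plungers.
- dark_end (a point): Top face of the dark steel disc (14 mm) at the gauge's -x end of the rocker: press down to lock the plungers.
- barrel_floor (a point): Centre of the inner floor of the brass mainspring barrel, which stands fixed, open side up, on a round wooden holder. Bore 58 mm across, 28 mm deep, wall 4 mm, floor 10 mm above the bench; a toothed rim of 96 mm runs round it low down. z is up.
- stage (a point): Where the gauge shall stand on the flat steel bed of the fixed bench caliper (bed 8 mm above the bench). x: along the caliper from fixed jaw to moving jaw; z: up. The fixed jaw's face lies 36 mm to the -x side; jaws are 40 mm wide (y) and reach 30 mm above the bed. A rail 12 mm high lies at y = 41 to 51 mm.
- jaw (a joint): How far the moving jaw is slid in, m: the gap between the jaw faces is 0.100 minus this. It slides towards the stage's -x with about 0.8 N of friction and stays where it is left.
- jaw_post (a point): Centre of the upper part of the brass thumb post on the moving jaw, 62 mm above the bench: post 12 (x) x 24 (y) mm, its top 14 mm above this point, free for 30 mm below it, 39 mm behind the jaw's face (axes as the stage's). Push it towards the stage. It is sprung on the jaw: beyond 3.6 N it gives, 12 mm by 5.6 N, then is solid; it springs back when let go.
- snuff_tin: Bystander: round pewter tin 57 mm wide, 26 mm high, origin under its middle.
- crown_wheel_0: Bystander: brass crown wheel 44 mm wide, 16 mm high, lying teeth up, origin under its middle.
- crown_wheel_1: Bystander: the second brass crown wheel, the same.
- punch: Bystander: black ebony staking punch with brass head and steel tip, 95 mm long, 12 mm thick, lying along its x, origin under its middle.
Things that resemble listed ones, but are neither listed nor needed, are in the scene too. Of the things that look like the part that bears gauge_grip, take the one that is nearest to the robot's base at the start.

How it is judged:
By the outcome, as a careful person would: the job done as asked, in the order asked, and still so for the second after the job is handed in, with the robot touching nothing.
It also fails if it takes over 72 s, if anything falls off the work surface, if the arm or the gripper's body presses on something with over 40 N, if the wrist force passes 120 N, or if a joint passes its speed limit or range.

## Working session

There is one attempt and no reset: what is moved stays moved. The work goes in short steps, Python scripts to look and compute and a shell command to move; the robot and the scene stay as the last step left them, time stands still between calls to the robot, and variables do not carry over. Pictures are saved under pics/ and viewed, at most 10 in all, crops included, and the job is handed in when it is done.

```bash
ls; mkdir -p pics; python3 - <<'E'
from rig import r
import cv2,json
print(r.sense())
for n in("side","top","wrist"):
    print(n,r.camera_info(n))
a=r.grab_frame("top");b=r.grab_frame("side")
cv2.imwrite("pics/top0.png",a[:,:,::-1]);cv2.imwrite("pics/side0.png",b[:,:,::-1])
E
```

```text
pics
{'clock': 0.0, 'qpos': array([-1.29639125e+00,  3.53634198e-01,  1.63415054e+00, -1.13031187e-05,
        1.15519238e+00, -2.38662050e-03]), 'qvel': array([ 0.00048322, -0.00261195, -0.00088657, -0.00031183,  0.00052219,
        0.00041176]), 'joint_efforts': array([ 2.02192918e-03, -6.05242467e+01, -3.42078459e+01, -5.23826964e-05,
        9.39732447e-03, -5.00582274e-06]), 'eef_pos': array([ 170.66818896, -600.74495128,  230.56337347]), 'tcp_rot': array([-3.14020817e+00,  7.03036836e-06,  2.76796268e-01]), 'contact_force': array([-0.1643778 ,  0.9874167 ,  1.28495726]), 'wrist_torque': array([-0.03528719,  0.00659464,  0.00570051]), 'grasp_force': 0.0, 'opening': 0.9999385363763028}
side {'K': array([[472.1686794 ,   0.        , 322.01086455],
       [  0.        , 472.1686794 , 236.21758205],
       [  0.        ,   0.        ,   1.        ]]), 'rvec': array([ 0.82770934, -2.30024228,  1.35876153]), 'tvec': array([475.93187212, 211.52094737, 841.11848317])}
top {'K': array([[450.73226432,   0.        , 318.0923662 ],
       [  0.        , 450.73226432, 240.27133469],
       [  0.        ,   0.        ,   1.        ]]), 'rvec': array([ 2.18174151, -2.18640214,  0.1121797 ]), 'tvec': array([ 47.20384171, 568.65615151, 859.69075746])}
wrist {'K': array([[353.20378371,   0.        , 315.81792417],
       [  0.        , 353.20378371, 233.61460808],
       [  0.        ,   0.        ,   1.        ]]), 'mount': array([[-4.93623259e-04, -9.53846013e-01, -3.00295755e-01,
         7.53948589e+01],
       [ 9.99999871e-01, -4.35559864e-04, -2.60297239e-04,
        -5.05988285e-01],
       [ 1.17486706e-04, -3.00295844e-01,  9.53846105e-01,
        -1.43810786e+02],
       [ 0.00000000e+00,  0.00000000e+00,  0.00000000e+00,
         1.00000000e+00]])}
```

View pics/top0.png

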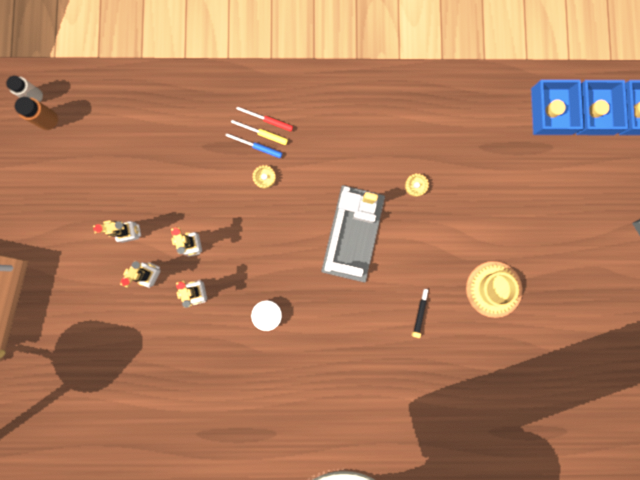

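View pics/side0.png

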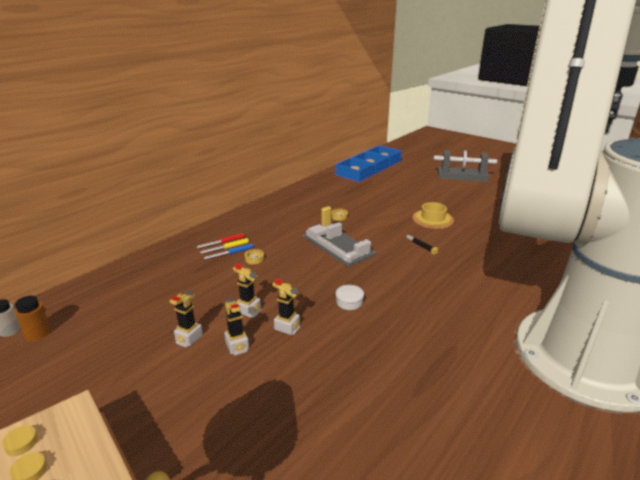

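```bash
cat > h.py <<'E'
import numpy as np,cv2
from scipy.spatial.transform import Rotation as R
from rig import r
def cam(n,s=None):
    c=r.camera_info(n);K=c["K"]
    if n!="wrist":
        Rm=cv2.Rodrigues(c["rvec"])[0];return K,Rm,np.array(c["tvec"])
    s=s or r.sense();T=np.eye(4);T[:3,:3]=R.from_euler("xyz",s["tcp_rot"]).as_matrix();T[:3,3]=s["eef_pos"]
    W=np.linalg.inv(T@c["mount"]);return K,W[:3,:3],W[:3,3]
def p2w(C,u,v,z):
    K,Rm,t=C;d=Rm.T@np.linalg.solve(K,[u,v,1.]);o=-Rm.T@t
    return o+d*(z-o[2])/d[2]
def w2p(C,p):
    K,Rm,t=C;q=K@(Rm@np.asarray(p,float)+t);return q[:2]/q[2]
E
python3 - <<'E'
from h import *
C=cam("top")
for n,u,v,z in [("g1",192,293,90),("g2",186,243,90),("g3",143,274,90),("g4",121,231,90),("barrel",500,289,38),("stage",350,235,8),("tin",267,316,26),("cw0",264,177,16),("cw1",417,185,16),("punch",420,314,6)]:
    p=p2w(C,u,v,z);print(n,p.round(),np.hypot(*p[:2]).round())
a=cv2.imread("pics/top0.png");b=cv2.resize(a[210:320,85:255],None,fx=4.7,fy=4.7,interpolation=3)
cv2.imwrite("pics/gz.png",b)
E
```

```text
g1 [469. 273.  90.] 542.0
g2 [558. 286.  90.] 627.0
g3 [503. 361.  90.] 619.0
g4 [580. 403.  90.] 707.0
barrel [ 473. -304.   38.] 562.0
stage [581. -18.   8.] 581.0
tin [422. 145.  26.] 446.0
cw0 [697. 154.  16.] 714.0
cw1 [ 681. -153.   16.] 698.0
punch [ 423. -156.    6.] 451.0
```

View pics/gz.png

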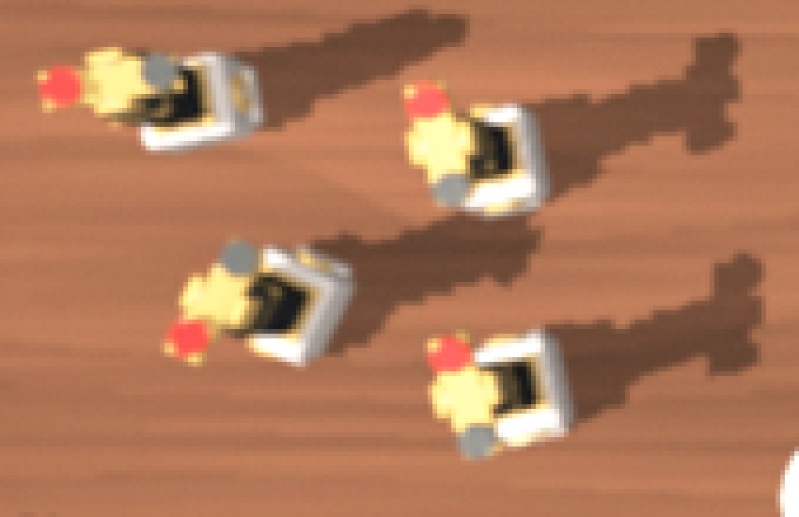

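Four gauges show, at top-view pixels (192,293), (186,243), (143,274) and (121,231). The one at (192,293) is 542 mm from the base; the next is 619 mm or more, so I take that one. In the crop its red disc is at (450,352), its dark disc at (478,440). On the way to it I look at the barrel and the caliper with the wrist camera.

```bash
python3 -m inch '[[[0.85,-0.53,0,0,0,0],[0.85,-0.53,0,0,0,0],[0.85,-0.53,0,0,0,0],[0.85,-0.53,0,0,0,0],[0.85,-0.53,0,0,0,0],[0.85,-0.53,0,0,0,0]]]'
python3 -m inch '[[[0.85,-0.53,0,0,0,0.088],[0.85,-0.53,0,0,0,0.088],[0.85,-0.53,0,0,0,0.088],[0.85,-0.53,0,0,0,0.088],[0.85,-0.53,0,0,0,0.088],[0.85,-0.53,0,0,0,0.088],[0.85,-0.53,0,0,0,0.088],[0.85,-0.53,0,0,0,0.088]]]'
python3 - <<'E'
from h import *
import pickle
s=r.sense();a=r.grab_frame("wrist");print(s["eef_pos"],s["tcp_rot"],s["contact_force"])
cv2.imwrite("pics/wb.png",a[:,:,::-1]);pickle.dump(s,open("wb.pkl","wb"))
E
```

```text
clock: 0.6
eef_pos: [308.3, -448.4, 231.0]
tcp_rot: [-3.139, -0.001, 0.28]
contact_force: [-0.2, -0.4, -0.2]
opening: 1.002
grasp_force: 0.0
clock: 1.27
eef_pos: [439.6, -304.6, 231.0]
tcp_rot: [3.141, 0.001, 0.001]
contact_force: [-0.4, 0.2, 0.1]
opening: 1.0
grasp_force: 0.0
[ 439.61593136 -304.56985831  231.02585342] [3.14146658e+00 7.85007642e-04 1.39114396e-03] [-0.42676443  0.23131559  0.06120536]
```

View pics/wb.png

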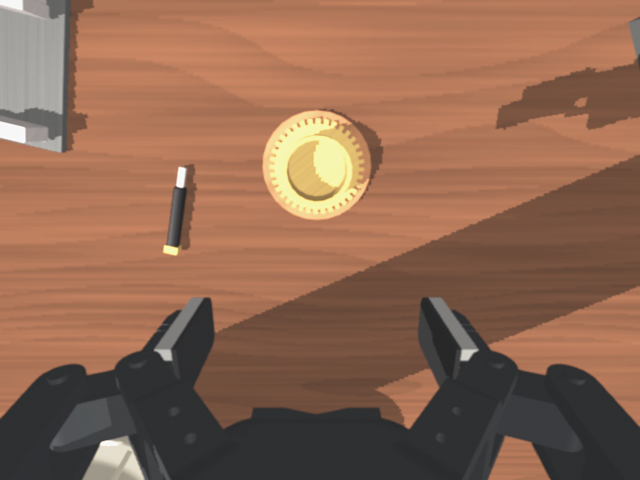

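The barrel's bore centre shows at about (317,165), with the punch at (175,210). Next I view the caliper and the gauge.

```bash
python3 -m inch '[[[0.2,-0.75,0,0,0,0],[0.2,-0.75,0,0,0,0],[0.2,-0.75,0,0,0,0],[0.2,-0.75,0,0,0,0]]]' |tail -0
python3 -m inch '[[[0.3,-0.7,0,0,0,0],[0.3,-0.7,0,0,0,0],[0.3,-0.7,0,0,0,0],[0.3,-0.7,0,0,0,0],[0.3,-0.7,0,0,0,0],[0.3,-0.7,0,0,0,0]]]'
python3 - <<'E'
from h import *
import pickle
s=r.sense();a=r.grab_frame("wrist");print(s["eef_pos"],s["tcp_rot"])
cv2.imwrite("pics/wc.png",a[:,:,::-1]);pickle.dump(s,open("wc.pkl","wb"))
E
python3 -m inch '[[[-0.3,-0.7,0,0,0,0],[-0.3,-0.7,0,0,0,0],[-0.3,-0.7,0,0,0,0],[-0.3,-0.7,0,0,0,0]]]' |tail -0
python3 -m inch '[[[-0.275,-0.73,0,0,0,0],[-0.275,-0.73,0,0,0,0],[-0.275,-0.73,0,0,0,0],[-0.275,-0.73,0,0,0,0],[-0.275,-0.73,0,0,0,0],[-0.275,-0.73,0,0,0,0]]]'
python3 - <<'E'
from h import *
import pickle
s=r.sense();a=r.grab_frame("wrist");print(s["eef_pos"],s["tcp_rot"])
cv2.imwrite("pics/wg.png",a[:,:,::-1]);pickle.dump(s,open("wg.pkl","wb"))
c=cv2.imread("pics/wc.png");g=a[:,:,::-1];b=cv2.imread("pics/wb.png")
f=lambda i,x,y,w,h,k:cv2.resize(i[y:y+h,x:x+w],None,fx=k,fy=k,interpolation=2)
top=np.hstack([f(b,257,105,120,120,2.5),np.zeros((300,20,3),np.uint8),f(g,200,50,240,150,2)])
out=np.zeros((600,800,3),np.uint8);out[:300,:800]=top[:,:800];out[300:,:800]=f(c,160,50,320,240,2.5)[:300] if 0 else f(c,190,0,320,300,1.0).repeat(1,0)[:300,:1].repeat(800,1)
out[300:]=0;k=f(c,120,30,400,300,1);out[300:,:400]=k
cv2.imwrite("pics/m1.png",out)
E
```

```text
clock: 2.15
eef_pos: [540.0, -14.7, 231.1]
tcp_rot: [3.141, 0.0, 0.001]
contact_force: [-0.7, 0.3, -1.3]
opening: 1.0
grasp_force: 0.0
[539.96488312 -14.69731103 231.05193114] [3.14124053e+00 4.29029796e-04 9.67456354e-04]
clock: 3.03
eef_pos: [424.7, 271.0, 231.2]
tcp_rot: [3.141, 0.0, 0.001]
contact_force: [1.0, -0.3, -0.0]
opening: 0.995
grasp_force: 0.0
[424.70724479 271.02195617 231.24239659] [3.14102120e+00 3.32963619e-05 1.05608809e-03]Exception ignored on flushing sys.stdout:
BrokenPipeError: [Errno 32] Broken pipe
Exception ignored on flushing sys.stdout:
BrokenPipeError: [Errno 32] Broken pipe
```

View pics/m1.png

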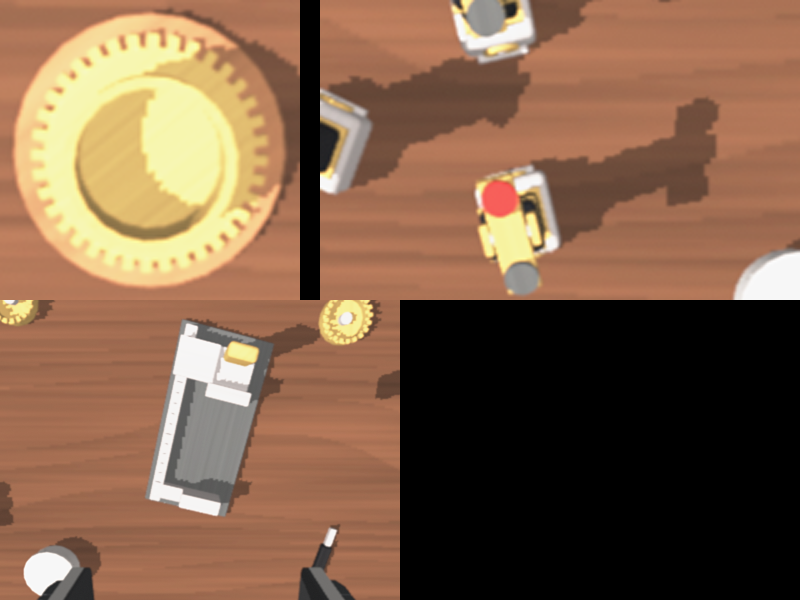

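```bash
python3 - <<'E'
from h import *
import pickle
from scipy.optimize import minimize
G=cam("wrist",pickle.load(open("wg.pkl","rb")))
a=p2w(G,290,149,102);b=p2w(G,300.5,188.5,91);d=a-b
print("red",a,"dark",b,"mid",(a+b)/2,"yaw",np.arctan2(d[1],d[0]),np.hypot(d[0],d[1]))
ra=p2w(cam("top"),180.7,284.9,102);da=p2w(cam("top"),186.7,303.6,91);print("top cam",ra,da)
C=cam("wrist",pickle.load(open("wb.pkl","rb")))
im=cv2.imread("pics/wb.png");hsv=cv2.cvtColor(im,cv2.COLOR_BGR2HSV)
g=cv2.GaussianBlur(im.astype(np.float32),(0,0),1).sum(2)
t=np.linspace(0,2*np.pi,180)
from scipy.ndimage import map_coordinates as mc
def circ(x,y,rad,z): return np.array([w2p(C,[x+rad*np.cos(k),y+rad*np.sin(k),z]) for k in t]).T
def ray(x,y,rad,z):
    u=circ(x,y,rad,z);return mc(g,[u[1],u[0]],order=1)
def cost(p):return -np.abs(ray(p[0],p[1],30.2,38)-ray(p[0],p[1],27.8,38)).clip(0,120).mean()
c0=p2w(C,317,165,38);best=min(((cost((c0[0]+i,c0[1]+j)),i,j) for i in np.arange(-6,6.1,.5) for j in np.arange(-6,6.1,.5)))
q=minimize(cost,[c0[0]+best[1],c0[1]+best[2]],method="Nelder-Mead").x;print("barrel",q,best)
k=5;y0,x0=105,257;o=cv2.resize(im[y0:y0+115,x0:x0+115],None,fx=3.4,fy=3.4,interpolation=2)
for rad in(29,33):
    for u in circ(*q,rad,38).T: 
        cv2.circle(o,tuple(((u-[x0,y0]+.5)*3.4).astype(int)),0,(255,0,0),-1)
c=cv2.imread("pics/wc.png");c=cv2.resize(c[45:245,255:402],None,fx=2.8,fy=2.8,interpolation=2)
out=np.zeros((600,800,3),np.uint8);out[:o.shape[0],:391]=o[:,:391];out[:c.shape[0],391:391+c.shape[1]]=c[:,:409]
cv2.imwrite("pics/m2.png",out);print(c.shape)
E
```

```text
red [480.88407613 290.60737892 102.        ] dark [448.9065245  283.54186344  91.        ] mid [464.89530031 287.07462118  96.5       ] yaw 0.2174585161501971 32.748821616523706
top cam [483.24143174 289.99338955 102.        ] [449.89940144 281.709885    91.        ]
barrel [ 469.98785718 -304.76167067] (np.float32(-81.449524), np.float64(-6.0), np.float64(0.5))
(560, 412, 3)
```

View pics/m2.png

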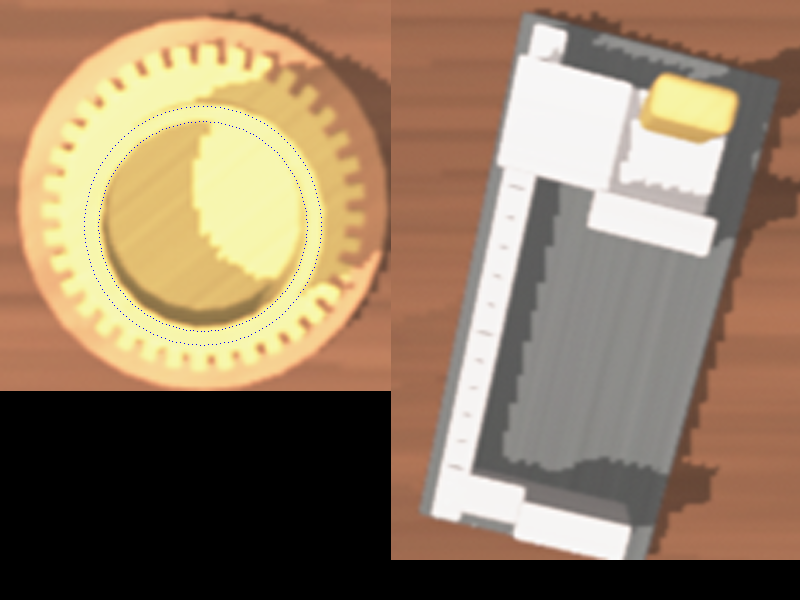

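Both are clear. In the crop, the bore fit sits on the rim. The moving jaw's top edge runs (587,225)–(708,256), the fixed jaw's (520,500)–(632,525), and the post's top centre is near (695,100).

```bash
python3 - <<'E'
from h import *
import pickle
C=cam("wrist",pickle.load(open("wc.pkl","rb")))
f=lambda u,v,z:p2w(C,255+(u-391)/2.8-.3,45+v/2.8-.3,z)
m=[f(587,225,38),f(708,256,38)];x=[f(520,500,38),f(632,525,38)]
for p in m+x:print(p.round(1))
M=(m[0]+m[1])/2;X=(x[0]+x[1])/2;d=M-X
print("gap vec",d,np.hypot(d[0],d[1]),"yaw",np.arctan2(d[1],d[0]))
for e in(m,x):
    w=e[0]-e[1];print("edge yaw",np.arctan2(w[1],w[0])-np.pi/2)
# bed long edges z=8
for e in [((523,12),(422,512)),((777,80),(645,558)),((534,180),(473,470))]:
    a,b=[f(*q,8) for q in e];w=a-b;print("bed yaw",np.arctan2(w[1],w[0]),a.round(1),b.round(1))
p=f(697,93,76);print("post",p)
E
```

```text
[612.9 -22.7  38. ]
[603.2 -62.5  38. ]
[5.199e+02 3.000e-01 3.800e+01]
[510.6 -39.5  38. ]
gap vec [ 92.79274397 -22.95992586   0.        ] 95.591064062994 yaw -0.2425605866301899
edge yaw -0.2392702507845228
edge yaw -0.2281593540982545
bed yaw -0.23156387656369293 [680.6  -1.5   8. ] [506.5  39.6   8. ]
bed yaw -0.23104358168725722 [659.9 -87.7   8. ] [487.7 -47.2   8. ]
bed yaw -0.22699755540450822 [627.7  -4.7   8. ] [523.3  19.4   8. ]
post [648.27957387 -52.04740263  76.        ]
```

Caliper yaw is about −0.232, the stage is near (550.5, −28) and the post near (647, −52). The gauge is at about (468, 287) with yaw 0.225. Next I grasp it.

```bash
python3 -m inch '[[[0.217,-0.08,0.2,0,0,-0.0716],[0.217,-0.08,0.2,0,0,-0.0716],[0.217,-0.08,0.4,0,0,-0.0716],[0.217,-0.08,0.6,0,0,-0.0716],[0.217,-0.08,0.78,0,0,-0.0716],[0.217,-0.08,0.9,0,0,-0.0716],[0.217,-0.08,0.955,0,0,-0.0716],[0.217,-0.08,0.955,0,0,-0.0716]]]'
python3 -m inch '[[[0,0,0,0,0,0],[0,0,0,0,0,0],[0,0,0,0,0,0],[0,0,0,0,0,0],[0,0,0,0,0,0],[0,0,0,0,0,0],[0,0,0,0,0,0],[0,0,0,0,0,0]]]' -1 30
python3 -m inch '[[[0,0,0,0,0,0],[0,0,0,0,0,0],[0,0,0,0,0,0],[0,0,0,0,0,0]]]'
python3 - <<'E'
from h import *
import pickle
s=r.sense();a=r.grab_frame("wrist");t=r.grab_frame("top");print(s["eef_pos"],s["tcp_rot"])
cv2.imwrite("pics/wh.png",a[:,:,::-1]);cv2.imwrite("pics/th.png",t[:,:,::-1]);pickle.dump(s,open("wh.pkl","wb"))
E
```

```text
clock: 3.75
eef_pos: [467.4, 284.8, 38.1]
tcp_rot: [3.14, 0.004, 0.223]
contact_force: [-0.3, -0.6, -0.4]
opening: 0.996
grasp_force: 0.0
clock: 4.42
eef_pos: [468.7, 288.0, 41.5]
tcp_rot: [-3.141, -0.002, 0.226]
contact_force: [0.0, -1.0, 7.7]
opening: 0.278
grasp_force: 31.5
clock: 4.75
eef_pos: [468.7, 288.0, 41.5]
tcp_rot: [-3.141, -0.002, 0.226]
contact_force: [-0.4, -1.2, 7.5]
opening: 0.276
grasp_force: 31.5
[468.73358031 288.02591201  41.48219478] [-3.14124607e+00 -1.65966853e-03  2.25649781e-01]
```

View pics/wh.png

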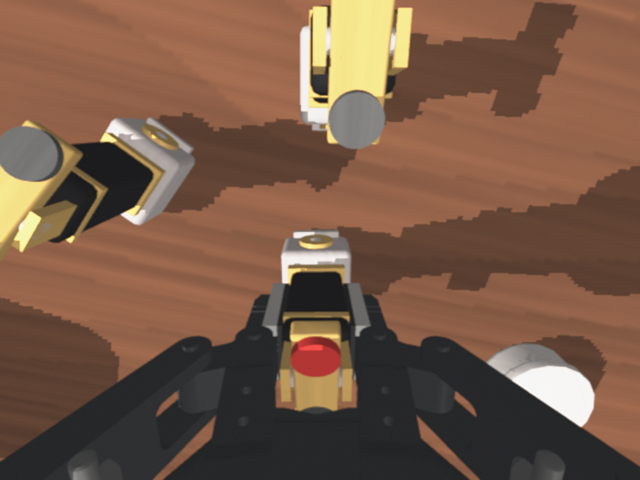

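```bash
python3 - <<'E'
from h import *
import pickle
s=pickle.load(open("wh.pkl","rb"));C=cam("wrist",s)
y=s["tcp_rot"][2];c=np.array([s["eef_pos"][0],s["eef_pos"][1]]);X=np.array([np.cos(y),np.sin(y)])
for e in(0,3):
  for n,x,z in [("tip",22,13),("footfront",22,0),("headtopfront",19,26),("collar",11,28),("handletop",11,82),("redctr",17*np.cos(.3)-2.4,103)]:
    p=c+X*(x+e);print(e,n,w2p(C,[*p,z]).round(1))
C=cam("wrist",pickle.load(open("wb.pkl","rb")))
im=cv2.imread("pics/wh.png")[225:400,255:375];cv2.imwrite("pics/whz.png",cv2.resize(im,None,fx=3.4,fy=3.4,interpolation=2))
E
```

```text
0 tip [316.8 232.1]
0 footfront [316.7 225. ]
0 headtopfront [316.8 246.1]
0 collar [316.8 263.2]
0 handletop [317.2 324.5]
0 redctr [317.5 357. ]
3 tip [316.8 226.4]
3 footfront [316.7 219.7]
3 headtopfront [316.8 240.1]
3 collar [316.8 257.3]
3 handletop [317.2 316.5]
3 redctr [317.5 347.6]
```

View pics/whz.png

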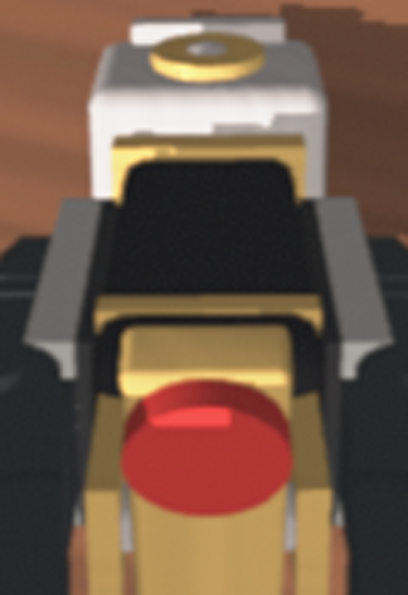

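```bash
python3 -m inch '[[[0,0,-0.15,0,0,0],[0,0,-0.3,0,0,0],[0,0,-0.45,0,0,0],[0,0,-0.6,0,0,0],[0,0,-0.6,0,0,0],[0,0,-0.6,0,0,0.072]]]'
python3 -m inch '[[[0,0.2,0,0,0,0.036],[0,0.4,0,0,0,0.072],[0,0.6,0,0,0,0.072],[0,0.8,0,0,0,0.072],[0,0.9,0,0,0,0.072],[0,0.9,0,0,0,0.072]]]'
```

```text
clock: 5.35
eef_pos: [469.0, 288.4, 162.3]
tcp_rot: [-3.14, -0.004, 0.103]
contact_force: [-0.6, -0.4, -3.9]
opening: 0.278
grasp_force: 30.9
clock: 5.85
eef_pos: [485.4, 104.9, 159.6]
tcp_rot: [3.14, 0.001, -0.128]
contact_force: [1.2, 0.5, -3.1]
opening: 0.274
grasp_force: 31.4
```

```bash
python3 -m inch '[[[0.03,0.2,0,0,0,-0.02],[0.06,0.4,0,0,0,-0.041],[0.097,0.6,0,0,0,-0.041],[0.097,0.8,0,0,0,-0.041],[0.097,1,0,0,0,-0.041],[0.097,1,0,0,0,-0.041]]]'
python3 -m inch '[[[-0.036,0.2,0,0,0,0],[-0.036,0.4,0,0,0,0],[-0.036,0.6,0,0,0,0],[-0.036,0.8,0,0,0,0],[-0.036,0.95,0,0,0,0],[-0.036,1,0,0,0,0],[-0.036,1,0,0,0,0],[-0.036,1,0,0,0,0]]]'
python3 - <<'E'
from h import *
import pickle
s=r.sense();a=r.grab_frame("wrist");print(s["eef_pos"],s["tcp_rot"])
cv2.imwrite("pics/wi.png",a[:,:,::-1]);pickle.dump(s,open("wi.pkl","wb"))
E
```

```text
clock: 6.35
eef_pos: [479.2, -97.4, 159.8]
tcp_rot: [3.14, 0.001, -0.0]
contact_force: [-0.2, -0.1, -3.1]
opening: 0.279
grasp_force: 32.5
clock: 7.02
eef_pos: [473.2, -291.6, 159.5]
tcp_rot: [-3.14, 0.001, 0.002]
contact_force: [-0.0, -0.0, -3.7]
opening: 0.28
grasp_force: 32.9
[ 473.23028072 -291.57183901  159.51620697] [-3.14028210e+00  1.15521325e-03  1.81204081e-03]
```

```bash
python3 -m inch '[[[-0.0075,0.066,0,0,0,0],[-0.0075,0.066,0.1,0,0,0],[-0.0075,0.066,0.2,0,0,0],[-0.0075,0.066,0.3,0,0,0],[-0.0075,0.066,0.34,0,0,0],[-0.0075,0.066,0.34,0,0,0],[-0.0075,0.066,0.34,0,0,0],[-0.0075,0.066,0.34,0,0,0]]]'
python3 - <<'E'
from h import *
import pickle
s=r.sense();a=r.grab_frame("wrist");t=r.grab_frame("top");print(s["eef_pos"],s["tcp_rot"])
cv2.imwrite("pics/wj.png",a[:,:,::-1]);cv2.imwrite("pics/tj.png",t[:,:,::-1]);pickle.dump(s,open("wj.pkl","wb"))
C=cam("wrist",s);o=cv2.resize(a[130:330,200:430,::-1],None,fx=2,fy=2,interpolation=2)
for k in np.linspace(0,2*np.pi,120):
  for rad in(29,33):
    u=w2p(C,[470+rad*np.cos(k),-304.8+rad*np.sin(k),38]);cv2.circle(o,tuple(((u-[200,130]+.5)*2).astype(int)),0,(255,0,0),-1)
T=cam("top");p=w2p(T,[470,-305,60]).astype(int)
t=t[:,:,::-1][p[1]-40:p[1]+40,p[0]-40:p[0]+40];t=cv2.resize(t,(340,340),interpolation=2)
out=np.zeros((400,800,3),np.uint8);out[:,:460]=o;out[:340,460:]=t;cv2.imwrite("pics/m3.png",out)
E
```

```text
clock: 7.73
eef_pos: [473.0, -305.6, 93.4]
tcp_rot: [3.141, -0.001, 0.004]
contact_force: [0.9, 0.3, -3.2]
opening: 0.283
grasp_force: 32.8
[ 472.98646585 -305.64479006   93.36587713] [ 3.14075910e+00 -1.27536137e-03  3.52417471e-03]
```

View pics/m3.png

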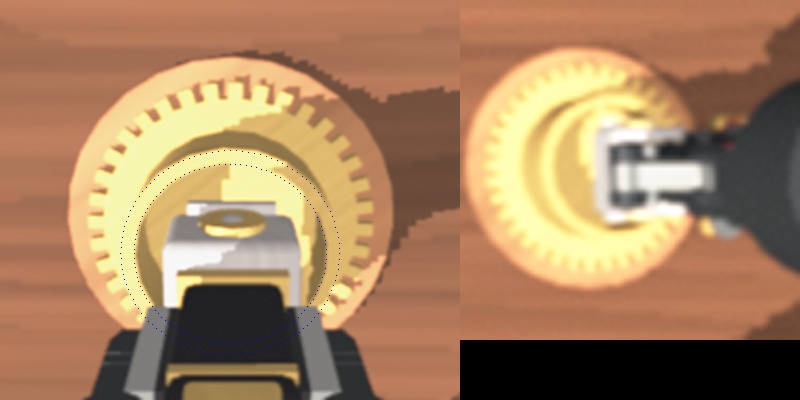

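The gauge hovers over the bore, and the fitted circle matches the rim. It needs about 1.3 mm toward −x, then I lower it step by step while watching the force.

```bash
python3 -m inch '[[[-0.0065,-0.003,0,0,0,0],[-0.0065,-0.003,0.03,0,0,0],[-0.0065,-0.003,0.05,0,0,0],[-0.0065,-0.003,0.07,0,0,0],[-0.0065,-0.003,0.085,0,0,0],[-0.0065,-0.003,0.1,0,0,0],[-0.0065,-0.003,0.1,0,0,0]]]'
```

```text
clock: 8.42
eef_pos: [470.5, -304.7, 71.4]
tcp_rot: [-3.141, 0.001, 0.003]
contact_force: [0.2, 0.4, -3.4]
opening: 0.273
grasp_force: 33.0
```

```bash
python3 -m inch '[[[0,0,0.02,0,0,0],[0,0,0.04,0,0,0],[0,0,0.06,0,0,0],[0,0,0.075,0,0,0],[0,0,0.085,0,0,0],[0,0,0.085,0,0,0]]]'
python3 -m inch '[[[0,0,0.004,0,0,0],[0,0,0.008,0,0,0],[0,0,0.012,0,0,0],[0,0,0.012,0,0,0]]]'
```

```text
clock: 8.92
eef_pos: [470.6, -304.7, 54.7]
tcp_rot: [-3.141, 0.001, 0.003]
contact_force: [-0.2, -0.2, -2.4]
opening: 0.276
grasp_force: 33.0
clock: 9.25
eef_pos: [470.9, -304.9, 52.9]
tcp_rot: [3.142, -0.0, 0.003]
contact_force: [0.6, 0.4, -2.8]
opening: 0.277
grasp_force: 33.0
```

```bash
python3 -m inch '[[[0,0,0.004,0,0,0],[0,0,0.008,0,0,0],[0,0,0.008,0,0,0]]]'
```

```text
clock: 9.5
eef_pos: [471.0, -305.0, 51.7]
tcp_rot: [3.141, -0.0, 0.003]
contact_force: [-1.5, 1.0, 2.2]
opening: 0.274
grasp_force: 33.5
```

```bash
python3 -m inch '[[[0,0,0,0,0,0],[0,0,0,0,0,0],[0,0,0,0,0,0],[0,0,0,0,0,0],[0,0,0,0,0,0],[0,0,0,0,0,0]]]' 1
python3 -m inch '[[[0,0,-0.05,0,0,0],[0,0,-0.15,0,0,0],[0,0,-0.3,0,0,0],[0,0,-0.46,0,0,0],[0.125,0,-0.46,0,0,0],[0.125,0,-0.46,0,0,0]]]'
python3 -m inch '[[[0,0,0,0,0,0],[0,0,0,0,0,0],[0,0,0,0,0,0],[0,0,0,0,0,0],[0,0,0,0,0,0],[0,0,0,0,0,0],[0,0,0,0,0,0],[0,0,0,0,0,0]]]' -1
python3 - <<'E'
from h import *
import pickle
s=r.sense();a=r.grab_frame("wrist");b=r.grab_frame("top");print(s["eef_pos"],s["tcp_rot"],s["contact_force"])
pickle.dump(s,open("wk.pkl","wb"));cv2.imwrite("pics/wk.png",a[:,:,::-1]);cv2.imwrite("pics/tk.png",b[:,:,::-1])
E
```

```text
clock: 10.0
eef_pos: [470.9, -305.0, 51.3]
tcp_rot: [3.142, -0.0, 0.003]
contact_force: [0.7, 0.8, 0.6]
opening: 1.004
grasp_force: 0.0
clock: 10.5
eef_pos: [500.4, -306.3, 147.0]
tcp_rot: [3.138, -0.007, 0.003]
contact_force: [0.8, -0.1, 0.5]
opening: 1.0
grasp_force: 0.0
clock: 11.17
eef_pos: [495.8, -304.9, 143.2]
tcp_rot: [-3.141, 0.0, 0.003]
contact_force: [0.1, 0.1, 0.1]
opening: -0.002
grasp_force: 0.0
[ 495.76340029 -304.87722748  143.18479897] [-3.14147325e+00  2.06210220e-04  2.77553627e-03] [0.05347707 0.13065916 0.06276948]
```

View pics/wk.png

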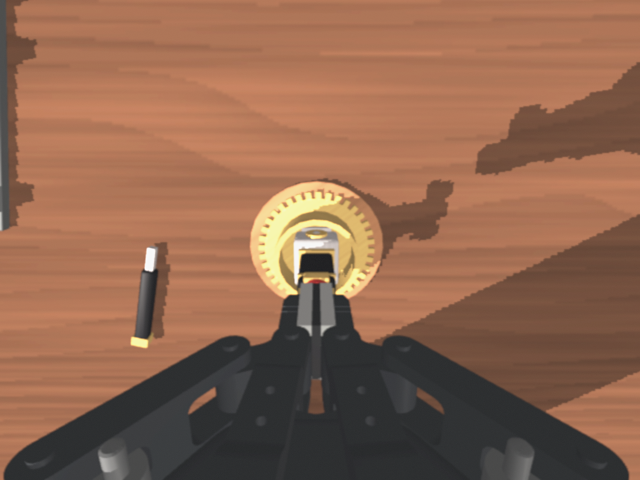

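The gauge stands upright in the barrel, and the red end peeks out under the closed tips at (317,282). That was picture 10 of 10, so from here I work by force and numbers. Next: press the red end.

```bash
python3 -m inch '[[[0,0,0.05,0,0,0],[0,0,0.1,0,0,0],[0,0,0.13,0,0,0],[0,0,0.135,0,0,0],[0,0,0.135,0,0,0]]]'
for i in 1; do python3 -m inch '[[[0,0,0.01,0,0,0],[0,0,0.02,0,0,0],[0,0,0.02,0,0,0]]]'; done
python3 -m inch '[[[0,0,0.01,0,0,0],[0,0,0.015,0,0,0],[0,0,0.015,0,0,0]]]'
```

```text
clock: 11.68
eef_pos: [495.3, -304.5, 115.2]
tcp_rot: [-3.141, 0.002, 0.003]
contact_force: [-0.3, 0.9, -0.5]
opening: -0.002
grasp_force: 0.0
clock: 11.93
eef_pos: [496.3, -305.0, 112.4]
tcp_rot: [3.141, -0.001, 0.003]
contact_force: [0.5, -0.2, -0.0]
opening: -0.001
grasp_force: 0.1
clock: 12.18
eef_pos: [497.1, -305.3, 110.2]
tcp_rot: [3.141, -0.003, 0.003]
contact_force: [2.5, 0.5, 7.4]
opening: 0.003
grasp_force: 3.4
```

```bash
python3 -m inch '[[[0,0,0.005,0,0,0],[0,0,0.01,0,0,0],[0,0,0.01,0,0,0]]]'
python3 -m inch '[[[0,0,0.005,0,0,0],[0,0,0.01,0,0,0],[0,0,0.01,0,0,0]]]'
```

```text
clock: 12.43
eef_pos: [495.7, -304.8, 107.2]
tcp_rot: [-3.141, 0.0, 0.003]
contact_force: [0.1, -0.6, -0.2]
opening: 0.001
grasp_force: 0.0
clock: 12.68
eef_pos: [495.5, -304.7, 104.8]
tcp_rot: [-3.141, 0.001, 0.003]
contact_force: [0.4, -0.3, 1.1]
opening: -0.002
grasp_force: 0.0
```

```bash
python3 -m inch '[[[0,0,0.005,0,0,0],[0,0,0.01,0,0,0],[0,0,0.01,0,0,0]]]'
```

```text
clock: 12.93
eef_pos: [496.0, -304.9, 103.3]
tcp_rot: [-3.142, -0.0, 0.003]
contact_force: [0.6, 0.7, 2.6]
opening: -0.002
grasp_force: 1.3
```

```bash
python3 -m inch '[[[0,0,0.005,0,0,0],[0,0,0.005,0,0,0]]]'
python3 -m inch '[[[0,0,-0.05,0,0,0],[0,0,-0.12,0,0,0],[0,0,-0.18,0,0,0],[0,0,-0.18,0,0,0]]]'
python3 -m inch '[[[-0.13,0,0,0,0,0],[-0.26,0,0,0,0,0],[-0.26,0,0,0,0,0],[-0.26,0,0,0,0,0]]]'
python3 - <<'E'
from h import *
a=r.grab_frame("wrist");t=r.grab_frame("top");cv2.imwrite("pics/wl.png",a[:,:,::-1]);cv2.imwrite("pics/tl.png",t[:,:,::-1]);s=r.sense()
b=cv2.imread("pics/wl.png").astype(int);m=(b[:,:,2]>150)&(b[:,:,1]<90)&(b[:,:,0]<90);ys,xs=np.nonzero(m);print(len(xs),xs.mean(),ys.mean(),ys.min(),ys.max())
C=cam("wrist",s)
for z in(113,103):print(z,w2p(C,[469.3+16,-305,z]))
E
```

```text
clock: 13.1
eef_pos: [496.2, -304.9, 102.5]
tcp_rot: [3.141, -0.001, 0.003]
contact_force: [0.0, 0.9, 4.8]
opening: -0.002
grasp_force: 2.3
clock: 13.43
eef_pos: [497.2, -305.7, 141.0]
tcp_rot: [3.139, -0.003, 0.003]
contact_force: [0.2, 0.9, 0.8]
opening: -0.003
grasp_force: 0.0
clock: 13.77
eef_pos: [442.9, -305.0, 138.3]
tcp_rot: [-3.141, 0.0, 0.002]
contact_force: [0.0, 0.6, -0.1]
opening: 0.002
grasp_force: 0.0
16 316.0 187.5 184 191
113 [315.58905678 196.98265766]
103 [315.59008038 193.08296956]
```

```bash
python3 -m inch '[[[0,0,0.05,0,0,0],[0,0,0.1,0,0,0],[0,0,0.125,0,0,0],[0,0,0.135,0,0,0],[0,0,0.135,0,0,0]]]'
python3 -m inch '[[[0,0,0.005,0,0,0],[0,0,0.01,0,0,0],[0,0,0.01,0,0,0]]]'
python3 -m inch '[[[0,0,0.005,0,0,0],[0,0,0.01,0,0,0],[0,0,0.01,0,0,0]]]'
python3 -m inch '[[[0,0,0.005,0,0,0],[0,0,0.01,0,0,0],[0,0,0.01,0,0,0]]]'
```

```text
clock: 14.28
eef_pos: [443.4, -304.6, 110.2]
tcp_rot: [-3.14, 0.002, 0.003]
contact_force: [-0.7, -0.7, 0.9]
opening: 0.002
grasp_force: 0.2
clock: 14.53
eef_pos: [443.8, -305.0, 109.4]
tcp_rot: [3.142, 0.0, 0.003]
contact_force: [-1.8, 0.5, 2.1]
opening: 0.003
grasp_force: 1.2
clock: 14.78
eef_pos: [444.1, -305.1, 107.3]
tcp_rot: [3.141, -0.001, 0.003]
contact_force: [0.9, -0.8, 0.8]
opening: 0.001
grasp_force: 0.0
clock: 15.03
eef_pos: [443.9, -305.0, 105.1]
tcp_rot: [-3.142, -0.0, 0.003]
contact_force: [-0.1, 0.1, 0.5]
opening: 0.003
grasp_force: 0.0
```

```bash
python3 -m inch '[[[0,0,0.005,0,0,0],[0,0,0.01,0,0,0],[0,0,0.01,0,0,0]]]'
python3 -m inch '[[[0,0,0.0025,0,0,0],[0,0,0.005,0,0,0],[0,0,0.005,0,0,0]]]'
```

```text
clock: 15.28
eef_pos: [443.8, -304.9, 103.0]
tcp_rot: [-3.141, 0.0, 0.003]
contact_force: [0.1, -0.9, 0.8]
opening: -0.0
grasp_force: 0.0
clock: 15.53
eef_pos: [443.9, -305.0, 102.2]
tcp_rot: [-3.142, 0.0, 0.003]
contact_force: [-0.1, 0.5, 0.5]
opening: -0.0
grasp_force: 0.0
```

```bash
python3 -m inch '[[[0,0,0.0025,0,0,0],[0,0,0.005,0,0,0],[0,0,0.005,0,0,0]]]'
python3 -m inch '[[[0,0,0.0025,0,0,0],[0,0,0.005,0,0,0],[0,0,0.005,0,0,0]]]'
```

```text
clock: 15.78
eef_pos: [443.8, -305.0, 101.2]
tcp_rot: [-3.142, 0.0, 0.003]
contact_force: [-0.4, 0.1, 0.2]
opening: 0.002
grasp_force: 0.1
clock: 16.03
eef_pos: [443.9, -305.0, 100.2]
tcp_rot: [-3.142, 0.0, 0.003]
contact_force: [-0.0, 0.3, 0.6]
opening: 0.003
grasp_force: 0.4
```

```bash
python3 -m inch '[[[0,0,0.0025,0,0,0],[0,0,0.005,0,0,0],[0,0,0.005,0,0,0]]]'
python3 -m inch '[[[0,0,-0.05,0,0,0],[0,0,-0.12,0,0,0],[0,0,-0.195,0,0,0],[0,0,-0.195,0,0,0],[0,0,-0.195,0,0,0]]]'
python3 - <<'E'
from h import *
a=r.grab_frame("wrist");t=r.grab_frame("top");sd=r.grab_frame("side");cv2.imwrite("pics/wn.png",a[:,:,::-1]);cv2.imwrite("pics/tn.png",t[:,:,::-1]);cv2.imwrite("pics/sn.png",sd[:,:,::-1])
for f in("wl","wn"):
  b=cv2.imread(f"pics/{f}.png").astype(int);m=(b[:,:,2]>120)&(b[:,:,1]<.45*b[:,:,2])&(b[:,:,0]<.45*b[:,:,2]);m[:100]=0;m[300:]=0;m[:,:290]=0;m[:,345:]=0
  ys,xs=np.nonzero(m);print(f,len(xs),xs.mean(),ys.mean(),xs.min(),xs.max(),ys.min(),ys.max())
C=cam("wrist")
for x,z in((18.6,103),(14,113)):print(x,z,w2p(C,[469.7+x,-305,z]),w2p(C,[469.7+x+7,-305,z]))
E
```

```text
clock: 16.28
eef_pos: [444.0, -305.1, 99.9]
tcp_rot: [3.141, -0.0, 0.003]
contact_force: [-2.4, 1.6, 8.6]
opening: -0.003
grasp_force: 4.3
clock: 16.7
eef_pos: [444.5, -305.4, 139.2]
tcp_rot: [3.14, -0.002, 0.003]
contact_force: [-0.6, -0.4, 0.0]
opening: 0.002
grasp_force: 0.0
wl 526 316.1577946768061 188.02281368821292 302 330 176 200
wn 567 315.20811287477954 201.88007054673722 300 330 190 214
18.6 103 [317.00528637 185.27566171] [317.05292244 171.39320036]
14 113 [317.02648112 198.24277706] [317.07667865 183.85260778]
```

The red blob has moved from row 188 (free) to row 202 (locked), and there was a firm stop at 8.6 N. So the gauge is locked with its plungers out. Now I regrasp and lift it.

```bash
python3 -m inch '[[[0,0,0,0,0,0],[0,0,0,0,0,0],[0.133,0,0,0,0,0],[0.133,0,0,0,0,0],[0.133,0,0,0,0,0],[0.133,0,0,0,0,0]]]' 1
python3 -m inch '[[[0,0,0.1,0,0,0],[0,0,0.2,0,0,0],[0,0,0.3,0,0,0],[0,0,0.38,0,0,0],[0,0,0.42,0,0,0],[0,0,0.433,0,0,0],[0,0,0.433,0,0,0],[0,0,0.433,0,0,0]]]'
python3 -m inch '[[[0,0,0,0,0,0],[0,0,0,0,0,0],[0,0,0,0,0,0],[0,0,0,0,0,0],[0,0,0,0,0,0],[0,0,0,0,0,0],[0,0,0,0,0,0],[0,0,0,0,0,0]]]' -1 30
python3 -m inch '[[[0,0,0,0,0,0],[0,0,0,0,0,0]]]'
```

```text
clock: 17.35
eef_pos: [470.0, -304.6, 137.8]
tcp_rot: [-3.141, 0.001, 0.003]
contact_force: [1.0, -0.8, -0.1]
opening: 0.844
grasp_force: 0.0
clock: 18.02
eef_pos: [470.7, -305.2, 52.3]
tcp_rot: [3.141, -0.001, 0.003]
contact_force: [0.6, -0.1, 0.1]
opening: 0.999
grasp_force: 0.0
clock: 18.68
eef_pos: [470.7, -305.1, 52.0]
tcp_rot: [3.141, -0.0, 0.003]
contact_force: [-1.3, -0.5, 5.6]
opening: 0.28
grasp_force: 31.1
clock: 18.85
eef_pos: [470.7, -305.1, 52.0]
tcp_rot: [3.141, -0.0, 0.003]
contact_force: [-1.5, 0.2, 4.8]
opening: 0.282
grasp_force: 31.1
```

```bash
python3 -m inch '[[[0,0,-0.02,0,0,0],[0,0,-0.05,0,0,0],[0,0,-0.1,0,0,0],[0,0,-0.15,0,0,0],[0,0,-0.25,0,0,0],[0,0,-0.4,0,0,0],[0,0,-0.5,0,0,0],[0,0,-0.5,0,0,0]]]'
python3 - <<'E'
from h import *
import pickle
s=r.sense();print(s["eef_pos"],s["tcp_rot"],s["contact_force"])
a=r.grab_frame("wrist");cv2.imwrite("pics/wo.png",a[:,:,::-1]);pickle.dump(s,open("wo.pkl","wb"))
# compare with first grasp picture wh: same tool-frame view -> shift of red blob and of plunger tip region
h=cv2.imread("pics/wh.png");o=cv2.imread("pics/wo.png")
for (n,y0,y1,x0,x1) in (("handle",262,330,270,365),("red",325,390,280,352)):
    T=h[y0:y1,x0:x1];S=o[y0-20:y1+20,x0-20:x1+20];m=cv2.matchTemplate(S,T,cv2.TM_CCOEFF_NORMED);_,v,_,l=cv2.minMaxLoc(m);print(n,v,l[0]-20,l[1]-20)
# column profile along axis of head
print([int(o[y,316].sum()) for y in range(196,262,2)]);print([int(h[y,316].sum()) for y in range(196,262,2)])
E
```

```text
clock: 19.52
eef_pos: [472.5, -306.4, 156.7]
tcp_rot: [3.138, -0.006, 0.003]
contact_force: [0.7, -1.0, -3.1]
opening: 0.277
grasp_force: 30.4
[ 472.49903959 -306.35075822  156.74757455] [ 3.13770437e+00 -5.65146946e-03  2.93811528e-03] [ 0.69439047 -0.98339366 -3.05012804]
handle 0.894994854927063 0 -1
red 0.8080361485481262 0 5
[668, 668, 666, 665, 669, 670, 665, 663, 667, 668, 670, 587, 490, 627, 702, 733, 740, 741, 741, 741, 741, 742, 699, 417, 658, 663, 451, 506, 520, 563, 599, 602, 602]
[325, 327, 330, 336, 341, 341, 347, 344, 341, 341, 341, 338, 333, 326, 319, 320, 244, 302, 445, 388, 293, 367, 366, 281, 449, 623, 540, 385, 556, 655, 703, 721, 722]
```

```bash
python3 -m inch '[[[0.06,-0.2,0,0,0,0],[0.12,-0.4,0,0,0,0],[0.2,-0.6,0,0,0,0],[0.2,-0.7,0,0,0,0],[0.2,-0.7,0,0,0,0]]]'
python3 -m inch '[[[0.06,-0.2,0,0,0,0.03],[0.12,-0.4,0,0,0,0.0748],[0.2,-0.6,0,0,0,0.0748],[0.205,-0.68,0,0,0,0.0748],[0.205,-0.68,0,0,0,0.0748],[0.205,-0.68,0,0,0,0.0748],[0.205,-0.68,0,0,0,0.0748]]]'
```

```text
clock: 19.98
eef_pos: [509.1, -160.6, 150.3]
tcp_rot: [-3.139, 0.003, 0.006]
contact_force: [-1.1, 0.6, -3.9]
opening: 0.279
grasp_force: 31.5
clock: 20.57
eef_pos: [549.7, -29.1, 150.8]
tcp_rot: [3.141, 0.002, -0.232]
contact_force: [-1.2, -0.6, -2.2]
opening: 0.279
grasp_force: 32.2
```

```bash
python3 -m inch '[[[0.0155,-0.006,0.05,0,0,0],[0.0155,-0.006,0.15,0,0,0],[0.0155,-0.006,0.25,0,0,0],[0.0155,-0.006,0.32,0,0,0],[0.0155,-0.006,0.38,0,0,0],[0.0155,-0.006,0.42,0,0,0],[0.0155,-0.006,0.445,0,0,0],[0.0155,-0.006,0.445,0,0,0]]]'
python3 -m inch '[[[0,0,0.01,0,0,0],[0,0,0.02,0,0,0],[0,0,0.03,0,0,0],[0,0,0.04,0,0,0],[0,0,0.04,0,0,0],[0,0,0.04,0,0,0]]]'
```

```text
clock: 21.23
eef_pos: [553.5, -28.6, 61.7]
tcp_rot: [3.141, 0.001, -0.233]
contact_force: [0.1, 0.3, -3.0]
opening: 0.278
grasp_force: 32.2
clock: 21.73
eef_pos: [554.0, -28.2, 54.8]
tcp_rot: [-3.142, -0.0, -0.232]
contact_force: [-0.7, -0.2, -3.1]
opening: 0.278
grasp_force: 32.2
```

```bash
python3 -m inch '[[[0,0,0.004,0,0,0],[0,0,0.008,0,0,0],[0,0,0.008,0,0,0]]]'
```

```text
clock: 21.98
eef_pos: [553.9, -28.2, 53.0]
tcp_rot: [3.142, 0.0, -0.232]
contact_force: [-0.4, -0.3, -2.8]
opening: 0.278
grasp_force: 32.2
```

```bash
python3 -m inch '[[[0,0,0.004,0,0,0],[0,0,0.008,0,0,0],[0,0,0.008,0,0,0]]]'
python3 -m inch '[[[0,0,0.003,0,0,0],[0,0,0.005,0,0,0],[0,0,0.005,0,0,0]]]'
```

```text
clock: 22.23
eef_pos: [553.9, -28.3, 51.3]
tcp_rot: [3.142, 0.0, -0.232]
contact_force: [-0.1, 0.2, -3.4]
opening: 0.28
grasp_force: 32.2
clock: 22.48
eef_pos: [553.9, -28.3, 50.4]
tcp_rot: [3.142, 0.0, -0.232]
contact_force: [-0.4, 0.4, -3.5]
opening: 0.275
grasp_force: 32.2
```

```bash
python3 -m inch '[[[0,0,0.003,0,0,0],[0,0,0.005,0,0,0],[0,0,0.005,0,0,0]]]'
python3 -m inch '[[[0,0,0.003,0,0,0],[0,0,0.003,0,0,0]]]'
```

```text
clock: 22.73
eef_pos: [554.1, -28.3, 50.1]
tcp_rot: [-3.142, -0.0, -0.232]
contact_force: [-2.4, -0.5, 4.7]
opening: 0.275
grasp_force: 33.3
clock: 22.9
eef_pos: [554.1, -28.3, 50.0]
tcp_rot: [-3.142, -0.0, -0.232]
contact_force: [-4.3, 0.1, 12.1]
opening: 0.279
grasp_force: 34.2
```

Standing on the bed. Release, rise, close, and go behind the post.

```bash
python3 -m inch '[[[0,0,-0.005,0,0,0],[0,0,-0.007,0,0,0]]]'
python3 -m inch '[[[0,0,0,0,0,0],[0,0,0,0,0,0],[0,0,0,0,0,0],[0,0,0,0,0,0],[0,0,0,0,0,0],[0,0,0,0,0,0]]]' 1
python3 -m inch '[[[0,0,-0.05,0,0,0],[0,0,-0.15,0,0,0],[0,0,-0.3,0,0,0],[0,0,-0.45,0,0,0],[0,0,-0.55,0,0,0],[0,0,-0.6,0,0,0],[0,0,-0.6,0,0,0],[0,0,-0.6,0,0,0]]]'
python3 - <<'E'
from h import *
import pickle
s=r.sense();print(s["eef_pos"],s["tcp_rot"])
a=r.grab_frame("wrist");cv2.imwrite("pics/wp.png",a[:,:,::-1]);pickle.dump(s,open("wp.pkl","wb"));C=cam("wrist",s)
b=a.astype(int);m=(b[:,:,0]>120)&(b[:,:,1]<.45*b[:,:,0])&(b[:,:,2]<.45*b[:,:,0]);n,l,st,ce=cv2.connectedComponentsWithStats(m.astype(np.uint8))
for i in range(1,n):
    if st[i,4]>100:print(st[i],ce[i],p2w(C,*ce[i],111))
Y=s["tcp_rot"][2];X=np.array([np.cos(Y),np.sin(Y)])
print("expected red",np.array([551,-28])+14*X)
# brass post: yellow blob
hsv=cv2.cvtColor(a,cv2.COLOR_RGB2HSV);m=((hsv[:,:,0]>18)&(hsv[:,:,0]<32)&(hsv[:,:,1]>100)&(hsv[:,:,2]>150)).astype(np.uint8);n,l,st,ce=cv2.connectedComponentsWithStats(m)
for i in range(1,n):
    if st[i,4]>150:print("brass",st[i],ce[i].round(1),p2w(C,*ce[i],76).round(1))
E
```

```text
clock: 23.07
eef_pos: [554.1, -28.3, 50.5]
tcp_rot: [-3.142, -0.0, -0.232]
contact_force: [-0.5, -0.4, -4.0]
opening: 0.276
grasp_force: 32.3
clock: 23.57
eef_pos: [554.0, -28.3, 50.2]
tcp_rot: [-3.142, -0.0, -0.232]
contact_force: [0.3, 1.0, 0.1]
opening: 1.002
grasp_force: 0.0
clock: 24.23
eef_pos: [553.8, -28.3, 170.3]
tcp_rot: [-3.142, -0.0, -0.232]
contact_force: [-0.6, -0.5, -0.8]
opening: 1.001
grasp_force: 0.0
[553.84104198 -28.25474147 170.26868515] [-3.14151036e+00 -4.63407074e-04 -2.32138977e-01]
[304 223  25  19 354] [316.00282486 232.30225989] [565.67711774 -31.33865392 111.        ]
expected red [564.62447141 -31.2208351 ]
brass [ 408    0   63   49 1523] [435.4  23.9] [ 665.2 -128.    76. ]
brass [  16   62   69   61 2028] [48.9 93.4] [682.7 113.4  76. ]
brass [299  80  38  23 301] [319.3  91.4] [644.7 -52.2  76. ]
brass [ 580  179   60  102 2215] [615.6 233.6] [ 505.3 -234.6   76. ]
brass [630 231  10  37 240] [635.3 247.9] [ 491.1 -248.5   76. ]
```

```bash
python3 -m inch '[[[0.2,0.01,0,0,0,0],[0.4,0.01,0,0,0,0],[0.55,0.01,0,0,0,0],[0.617,0.01,0,0,0,0],[0.617,0.01,0,0,0,0],[0.617,0.01,0,0,0,0],[0.617,0.01,0,0,0,0],[0.617,0.01,0,0,0,0]]]' -1
python3 -m inch '[[[0,0,0.1,0,0,0],[0,0,0.2,0,0,0],[0,0,0.3,0,0,0],[0,0,0.4,0,0,0],[0,0,0.5,0,0,0],[0,0,0.58,0,0,0],[0,0,0.62,0,0,0],[0,0,0.62,0,0,0]]]'
python3 -m inch '[[[-0.01,0,0,0,0,0],[-0.02,0,0,0,0,0],[-0.03,0,0,0,0,0],[-0.03,0,0,0,0,0]]]'
```

```text
clock: 24.95
eef_pos: [672.1, -58.3, 169.4]
tcp_rot: [3.141, 0.002, -0.232]
contact_force: [-0.1, 0.1, 0.1]
opening: 0.001
grasp_force: 0.0
clock: 25.62
eef_pos: [671.6, -58.2, 44.5]
tcp_rot: [3.141, 0.004, -0.232]
contact_force: [-0.3, 0.6, 0.1]
opening: 0.003
grasp_force: 0.0
clock: 25.95
eef_pos: [667.9, -57.1, 47.4]
tcp_rot: [-3.141, -0.001, -0.232]
contact_force: [-0.3, -0.2, -0.3]
opening: -0.003
grasp_force: 0.0
```

```bash
python3 -m inch '[[[-0.01,0,0,0,0,0],[-0.02,0,0,0,0,0],[-0.03,0,0,0,0,0],[-0.04,0,0,0,0,0],[-0.05,0,0,0,0,0],[-0.06,0,0,0,0,0],[-0.07,0,0,0,0,0],[-0.08,0,0,0,0,0]]]'
python3 -m inch '[[[-0.01,0,0,0,0,0],[-0.02,0,0,0,0,0],[-0.03,0,0,0,0,0],[-0.04,0,0,0,0,0],[-0.05,0,0,0,0,0],[-0.06,0,0,0,0,0],[-0.065,0,0,0,0,0],[-0.07,0,0,0,0,0]]]'
```

```text
clock: 26.62
eef_pos: [652.1, -53.5, 46.3]
tcp_rot: [-3.142, -0.0, -0.232]
contact_force: [1.0, -0.5, 0.3]
opening: -0.002
grasp_force: 0.5
clock: 27.28
eef_pos: [638.4, -50.3, 46.2]
tcp_rot: [3.142, 0.0, -0.232]
contact_force: [0.2, 0.2, 0.5]
opening: 0.001
grasp_force: 0.4
```

```bash
python3 -m inch '[[[-0.005,0,0,0,0,0],[-0.01,0,0,0,0,0],[-0.015,0,0,0,0,0],[-0.02,0,0,0,0,0],[-0.025,0,0,0,0,0],[-0.03,0,0,0,0,0]]]'
python3 -m inch '[[[-0.005,0,0,0,0,0],[-0.01,0,0,0,0,0],[-0.015,0,0,0,0,0],[-0.02,0,0,0,0,0]]]'
python3 -m inch '[[[-0.005,0,0,0,0,0],[-0.01,0,0,0,0,0],[-0.015,0,0,0,0,0]]]'
```

```text
clock: 27.78
eef_pos: [632.7, -48.9, 46.3]
tcp_rot: [-3.142, -0.0, -0.232]
contact_force: [2.2, -0.1, -1.3]
opening: -0.0
grasp_force: 1.2
clock: 28.12
eef_pos: [628.8, -48.0, 46.3]
tcp_rot: [-3.142, -0.0, -0.232]
contact_force: [1.7, 0.5, -2.4]
opening: 0.002
grasp_force: 1.2
clock: 28.37
eef_pos: [626.1, -47.3, 46.3]
tcp_rot: [-3.142, -0.001, -0.232]
contact_force: [3.7, 0.1, -3.6]
opening: -0.002
grasp_force: 1.9
```

```bash
python3 -m inch '[[[-0.005,0,0,0,0,0],[-0.005,0,0,0,0,0]]]'
python3 -m inch '[[[-0.005,0,0,0,0,0],[-0.005,0,0,0,0,0]]]'
python3 - <<'E'
from h import *
import pickle
s=r.sense();print(s["contact_force"])
for i in range(2):
  a=r.grab_frame("top");cv2.imwrite(f"pics/tq{i}.png",a[:,:,::-1]);print(r.sense()["contact_force"])
a=r.grab_frame("wrist");cv2.imwrite("pics/wq.png",a[:,:,::-1]);pickle.dump(r.sense(),open("wq.pkl","wb"))
E
```

```text
clock: 28.53
eef_pos: [625.0, -47.1, 46.3]
tcp_rot: [-3.142, -0.0, -0.232]
contact_force: [4.1, -0.5, -3.1]
opening: 0.003
grasp_force: 2.0
clock: 28.7
eef_pos: [624.0, -46.9, 46.3]
tcp_rot: [-3.142, -0.0, -0.232]
contact_force: [4.8, -0.4, -2.2]
opening: -0.003
grasp_force: 2.0
[ 4.82609719 -0.37240532 -2.18518264]
[ 3.87582561  0.03287949 -3.30297929]
[ 4.36691449 -0.69043504 -2.87985671]
```

```bash
python3 - <<'E'
from h import *
import pickle
def red(a,C,z=111):
  b=a.astype(int);m=(b[:,:,2]>110)&(b[:,:,1]<.45*b[:,:,2])&(b[:,:,0]<.45*b[:,:,2]);n,l,st,ce=cv2.connectedComponentsWithStats(m.astype(np.uint8))
  for i in range(1,n):
    if st[i,4]>8:print(st[i],ce[i].round(1),p2w(C,*ce[i],z).round(1))
print("top");red(cv2.imread("pics/tq0.png"),cam("top"))
print("wrist");red(cv2.imread("pics/wq.png"),cam("wrist",pickle.load(open("wq.pkl","rb"))))
E
```

```text
top
[263 116  30  16 196] [278.1 123.3] [773.6 119.1 111. ]
[ 94 224   8   8  44] [ 97.7 227.9] [583.6 435.1 111. ]
[172 229   8   5  29] [175.6 231.2] [577.5 298.7 111. ]
[121 279   8   6  40] [124.8 281.4] [489.8 384.6 111. ]
wrist
```

```bash
python3 -m inch '[[[0.01,0,0,0,0,0],[0.03,0,0,0,0,0],[0.06,0,0,0,0,0],[0.12,0,0,0,0,0],[0.12,0,-0.1,0,0,0],[0.12,0,-0.3,0,0,0],[0.12,0,-0.5,0,0,0],[0.12,0,-0.62,0,0,0]]]'
python3 -m inch '[[[-0.15,0,0,0,0,0],[-0.3,0,0,0,0,0],[-0.46,0,0,0,0,0],[-0.46,0,0,0,0,0],[-0.46,0,0,0,0,0]]]'
python3 - <<'E'
from h import *
import pickle
s=r.sense();print(s["eef_pos"],s["tcp_rot"],s["contact_force"])
a=r.grab_frame("wrist")[:,:,::-1].copy();cv2.imwrite("pics/wr.png",a);pickle.dump(s,open("wr.pkl","wb"));C=cam("wrist",s)
b=a.astype(int);m=(b[:,:,2]>110)&(b[:,:,1]<.45*b[:,:,2])&(b[:,:,0]<.45*b[:,:,2]);n,l,st,ce=cv2.connectedComponentsWithStats(m.astype(np.uint8))
for i in range(1,n):
    if st[i,4]>60:print("red",st[i],ce[i].round(1),p2w(C,*ce[i],111).round(1))
hsv=cv2.cvtColor(a,cv2.COLOR_BGR2HSV);m=((hsv[:,:,0]>18)&(hsv[:,:,0]<32)&(hsv[:,:,1]>100)&(hsv[:,:,2]>150)).astype(np.uint8);n,l,st,ce=cv2.connectedComponentsWithStats(m)
for i in range(1,n):
    if st[i,4]>150:print("brass",st[i],ce[i].round(1),p2w(C,*ce[i],76).round(1))
E
```

```text
clock: 29.52
eef_pos: [648.3, -52.6, 173.9]
tcp_rot: [-3.141, -0.002, -0.232]
contact_force: [1.8, -0.3, 0.4]
opening: 0.001
grasp_force: 0.0
clock: 29.93
eef_pos: [556.2, -31.0, 170.4]
tcp_rot: [3.141, 0.002, -0.232]
contact_force: [0.1, -0.7, 0.5]
opening: 0.0
grasp_force: 0.0
[556.17478426 -31.00314879 170.36666869] [ 3.14122810e+00  1.79515421e-03 -2.31718949e-01] [ 0.10310126 -0.68801625  0.51335977]
red [301 245  24  18 326] [312.4 253.7] [554.9 -28.8 111. ]
brass [ 404    0   64   53 1319] [431.1  26.7] [ 666.4 -127.9   76. ]
brass [  14   66   69   60 2016] [47.4 97. ] [683.  112.5  76. ]
brass [298 145  34  17 154] [317.1 149. ] [612.8 -45.5  76. ]
brass [573 178  50  48 263] [594.  200.8] [ 535.3 -222.7   76. ]
brass [ 597  193   43   81 1664] [616.1 234.2] [ 506.9 -237.9   76. ]
brass [627 234  13  40 308] [633.3 251.7] [ 490.5 -250.2   76. ]
brass [580 253  60  31 197] [606.3 273.6] [ 477.3 -231.5   76. ]
```

```bash
python3 -c "
from rig import r
print(r.sign_off())"
```

```text
the job is handed in; nothing more can be done
None
```

I handed the job in at about 30 s: the gauge was opened and locked in the barrel, then stood between the caliper jaws with the moving jaw slid in until the push force settled at about 4 N. The final hold is judged from forces and image measurements, because my ten picture views were already used, and I did not re-check the bystanders at the end.

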